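# Run a fingertip along the open vials and shut their lids

## Task

The four hinged-lid sample vials in the dark metal block stand open: run a fingertip gently along the row and fold every lid over until it lies fully shut, flat on its vial. Nothing is picked up: leave all the vials standing in their wells, and leave the spare open vial beside the block and everything else on the bench as it is.

Things in the scene. Friction and masses are not known exactly. Their poses are not given: they have to be found in the camera images.
- block: Heavy black-anodised aluminium vial block, 64 mm (its x) by 300 mm (its y) and 45 mm tall, fixed to the bench. Origin in the middle of its underside, on the bench. Five round wells, 31.6 mm wide, 54 mm apart in one row along its y axis (at y = -108, -54, 0, 54, 108 mm), well floors 15 mm above the bench.
- vial_A: White plastic vial with a hinged lid, one of four alike, loose in a well (0.8 mm play all round). 30 mm wide, 62 mm tall: rim 77 mm above the bench. Origin at the centre of its underside, z up. The lid hinges at rim height on the -y side, 17.5 mm from the axis; its +y is within 0.2 rad of the +y of the block, so all open lids stand on the -y side of their mouths and fold over towards +y.
- lid_vial_A (a joint): Lid angle of vial_A: 0 fully shut (flat on the rim; the stop), 1.57 straight up, at most 2.1 (leaning back). A flat white disc 34 mm wide, 3 mm thick, with a thumb tab, its end 40 mm from the hinge. Stiff hinge without spring or catch: about 0.015 N m moves it and it stays where it is left.
- vial_A_lid_top (a point): Centre of the outer face of the lid of vial_A, 17.5 mm from its hinge. Shut, it lies on the vial axis 80 mm above the bench.
- vial_B: White plastic vial with a hinged lid, one of four alike, loose in a well (0.8 mm play all round). 30 mm wide, 62 mm tall: rim 77 mm above the bench. Origin at the centre of its underside, z up. The lid hinges at rim height on the -y side, 17.5 mm from the axis; its +y is within 0.2 rad of the +y of the block, so all open lids stand on the -y side of their mouths and fold over towards +y.
- lid_vial_B (a joint): Lid angle of vial_B: 0 fully shut (flat on the rim; the stop), 1.57 straight up, at most 2.1 (leaning back). A flat white disc 34 mm wide, 3 mm thick, with a thumb tab, its end 40 mm from the hinge. Stiff hinge without spring or catch: about 0.015 N m moves it and it stays where it is left.
- vial_B_lid_top (a point): Centre of the outer face of the lid of vial_B, 17.5 mm from its hinge. Shut, it lies on the vial axis 80 mm above the bench.
- vial_C: White plastic vial with a hinged lid, one of four alike, loose in a well (0.8 mm play all round). 30 mm wide, 62 mm tall: rim 77 mm above the bench. Origin at the centre of its underside, z up. The lid hinges at rim height on the -y side, 17.5 mm from the axis; its +y is within 0.2 rad of the +y of the block, so all open lids stand on the -y side of their mouths and fold over towards +y.
- lid_vial_C (a joint): Lid angle of vial_C: 0 fully shut (flat on the rim; the stop), 1.57 straight up, at most 2.1 (leaning back). A flat white disc 34 mm wide, 3 mm thick, with a thumb tab, its end 40 mm from the hinge. Stiff hinge without spring or catch: about 0.015 N m moves it and it stays where it is left.
- vial_C_lid_top (a point): Centre of the outer face of the lid of vial_C, 17.5 mm from its hinge. Shut, it lies on the vial axis 80 mm above the bench.
- vial_D: White plastic vial with a hinged lid, one of four alike, loose in a well (0.8 mm play all round). 30 mm wide, 62 mm tall: rim 77 mm above the bench. Origin at the centre of its underside, z up. The lid hinges at rim height on the -y side, 17.5 mm from the axis; its +y is within 0.2 rad of the +y of the block, so all open lids stand on the -y side of their mouths and fold over towards +y.
- lid_vial_D (a joint): Lid angle of vial_D: 0 fully shut (flat on the rim; the stop), 1.57 straight up, at most 2.1 (leaning back). A flat white disc 34 mm wide, 3 mm thick, with a thumb tab, its end 40 mm from the hinge. Stiff hinge without spring or catch: about 0.015 N m moves it and it stays where it is left.
- vial_D_lid_top (a point): Centre of the outer face of the lid of vial_D, 17.5 mm from its hinge. Shut, it lies on the vial axis 80 mm above the bench.
- screw_vial: Glass vial with a ribbed black screw cap, 30 mm in diameter, 65 mm tall, standing in the fifth well of the same row (any of the five); its cap top is 80 mm above the bench, level with the shut lids. Bystander, already closed. Origin at the centre of its underside.
- spare_vial: A fifth hinged-lid vial of the same make (30 mm wide, 62 mm tall), standing alone on the bench on the far side of the block with its lid open. To be left as it is. Origin at the centre of its underside.
- lid_spare_vial (a joint): Lid angle of the spare vial, as for the others; it stays open.
- marker: Bystander: black marker pen, 130 mm long, 12 mm thick, lying on the bench in front of the block. Origin under its middle, on the bench.
- amber_bottle: Bystander: brown glass reagent bottle with a black cap, 70 mm across, 150 mm tall. Origin under its base.
- wash_bottle: Bystander: white wash bottle with a bent spout, 64 mm across, 185 mm tall. Origin under its base.
- beaker: Bystander: glass beaker, 70 mm across, 85 mm tall. Origin under its base.
- tip_box: Bystander: grey pipette-tip box with a clear lid, 85 x 122 mm, 56 mm tall. Origin under its base.
- pump_bottle: Bystander: hand-gel pump bottle, 56 mm across, 155 mm tall. Origin under its base.
There are look-alikes about, which are no part of the job. Leave any purple look-alike of the vial_B alone. What is shaped like the vial_A but green is not meant.

How it is judged:
At the end, for the whole second after the job is handed in: All four lids within 0.06 rad of fully shut (about 2 mm at the free edge); all four vials and the screw-capped vial down in their wells (within 4 mm of the well floor) and upright within 0.12 rad, at rest; the spare vial still standing within 15 mm of its place with its lid open (more than 1.3 rad) (value of joint each of lid_vial_A, lid_vial_B, lid_vial_C, lid_vial_D below 0.06 rad and z of each of vial_A, vial_B, vial_C, vial_D, screw_vial in the frame of block below 0.019 m and angle between each of vial_A, vial_B, vial_C, vial_D, screw_vial's own z axis and vertical below 0.12 rad and linear speed of each of vial_A, vial_B, vial_C, vial_D below 0.02 m/s and value of joint lid_spare_vial above 1.3 rad and angle between spare_vial's own z axis and vertical below 0.1 rad and distance of spare_vial from where it was at the start of the episode below 0.015 m); the robot touches nothing.
It fails at once if a vial is lifted more than 8 mm in its well (z of any of vial_A, vial_B, vial_C, vial_D, screw_vial in the frame of block above 0.023 m).
It fails at once if the spare vial is pushed, lifted or tipped, or its lid is moved towards shut (distance of spare_vial from where it was at the start of the episode above 0.015 m or angle between spare_vial's own z axis and vertical above 0.25 rad or value of joint lid_spare_vial below 1.3 rad).
It fails at once if a vial in the row is pressed or struck harder than 40 N (contact force between any of the arm, the fingers and vial_A above 40 N or contact force between any of the arm, the fingers and vial_B above 40 N or contact force between any of the arm, the fingers and vial_C above 40 N or contact force between any of the arm, the fingers and vial_D above 40 N or contact force between any of the arm, the fingers and screw_vial above 40 N).
It fails at once if a bystander on the bench is moved more than 20 mm (distance of any of marker, amber_bottle, wash_bottle, beaker, tip_box, pump_bottle from where it was at the start of the episode above 0.02 m).
It also fails if it takes over 51 s, if anything falls off the work surface, if the arm or the gripper's body presses on something with over 40 N, if the wrist force passes 120 N, or if a joint passes its speed limit or range.

## Robot

A 6-joint arm with a two-finger parallel gripper is mounted at the origin on the work surface. World frame = base frame: x ahead of the robot, y to its left, z up, the work surface at z = 0. Lengths are in m, angles in rad, forces in N, time in s.
With the tool pointing down it reaches from about 0.3 to 0.85 m from the base axis. Payload 4.2 kg.
Tool frame: the origin (TCP) lies at the very end of the fingers, on their centre line; the grasp point (between the pads) lies 19 mm behind it; z points along the fingers, y is the line along which they close (so a half turn about z gives the same grasp; the last joint's range is limited). The gripper opens to 91 mm and grips with 3 to 60 N. Pads are 32 mm wide; open, the fingers measure 118 mm over their backs; the gripper's body (76 mm by 178 mm) begins 60 mm behind the grasp point.
Start: joints at [1.15, 0.32, 1.565, -0, 1.257, -0.02], TCP at [0.224, 0.529, 0.177] pointing down, gripper open.
Joint ranges: [-3.11, 3.11], [-0.84, 2.01], [0.21, 2.61], [-1.34, 4.49], [0.05, 2.63], [-2.56, 2.56]. Speed limits (rad/s): [2.57, 2.57, 3.14, 3.14, 3.14, 3.14].

## Interface

Orientations are given as a unit quaternion [w, x, y, z].
In Python, from cell import robot, cams, workorder gives the robot as it stands.
- The arm moves only by the tool move_arm, never from a script. Its argument "series" is a list of rows, each an object of numbers: "tx", "ty", "tz": the shift along the world's x, y, z in cm; "ax", "ay", "az": the turn, a rotation vector about the world's x, y, z in rad; "jaw": the closure, from -1 (fully open) to 1 (shut). In form: [{"tx": .., "ty": .., "tz": .., "ax": .., "ay": .., "az": .., "jaw": ..}, ...]. A call has 1 to 12 rows; each row shifts and turns the commanded pose from where the row before left it; what a row does not reach is not made up. A row lasts 1/10 s, in which the tool goes at most 50 mm and 8.59 degrees, less where a joint would pass 70% of its speed; a pose out of reach is approached as far as the arm can. A call is refused whole if a number of a shift passes 5 or a number of a turn 0.15, either way. A call with a gripper value outside its range is refused whole. The fingers move at their own pace and stop on an object; "squeeze" is the grip in N (left out, the last holds). Time passes only in rows, so rows that do not move let the fingers close. It gives the time, the measured TCP pose, the force, the opening and the grip force at its end, in the units of the state.
- robot.observe(): the state, without advancing time (a new reading comes with each control period).
- cams.snapshot(name): name is "side" or "top"; returns a dict with "pixels" (480x640x3 uint8, red, green, blue), "vertical_fov" (degrees; the focal length in pixels is half the picture's height over the tangent of half this angle, whatever the lens; pixels are square), "cx", "cy" (the principal point, pixels), "dist" ([k1, k2, p1, p2, k3] as OpenCV has them; the pictures are not rectified), "R" (3x3) and "t" (3): a world point X has camera coordinates R X + t. Camera axes: x right, y down, z forward; pixel columns grow to the right and rows downward; lengths in m; the calibration is good to about 2 mm. A picture is of the moment at which its call begins. There is no depth.
- workorder.hand_in(): hands the job in; it is judged then, once.
Trained networks look in a picture, given as the dict that the camera call returned (one of the last four; its "shot" number tells which), for a name from the list of things; names that differ only in an ending like _2 or _b are one class to them, and where a whole thing is asked for, a point or a joint stands for the part that bears it (a point fixed in the world has none). Each returns a list of dicts, best first, with "score" (0 to 1); they miss things now and then, are a little off and sometimes report something else, mostly with a low value. They report only what shows in the picture. A call takes as long as a camera call. They do not tell look-alikes from the thing itself.
- cams.masks_of(thing, picture): "mask" (480x640 bool, what is visible of it) and "bbox" ([left, top, right, bottom] in pixels, round what is visible of it).
The state is a dict: "time_s": time; "joint_pos": joint angles; "joint_vel": joint speeds; "tau": joint torques, N m; "ee_pos": TCP position; "orientation": TCP orientation; "wrist_force": force on the tool from outside, world axes, zero at the start; "wrist_torque": the same for the moment, N m; "opening": finger opening in m; "finger_force": force on a finger pad.
Only numpy, scipy, OpenCV 4.12 (cv2) and the standard library are available. Lean on these libraries where they do the work, as an engineer would, in place of code of your own. Each camera call takes 0.05 s, during which the arm holds its last target. There are 200 camera calls.

## Working session

There is one attempt and no reset: what is moved stays moved. The work goes in short steps, Python scripts to look and compute and a tool call to move; the robot and the scene stay as the last step left them, time stands still between calls to the robot, and variables do not carry over. Pictures are saved under pics/ and viewed, at most 10 in all, crops included, and the job is handed in when it is done.

Besides the shell and the picture viewer there is one more tool, called after "Request:" by a JSON object that holds its "api" and its "payload". move_arm: Moves the arm, as the interface text tells. Its arguments: {"type":"object","properties":{"series":{"type":"array"},"squeeze":{"type":"number"}},"required":["series"]}

```bash
mkdir -p pics
cat > h.py <<'E'
import numpy as np, cv2
from cell import robot, cams, workorder
def K(p):
    f=240/np.tan(np.radians(p["vertical_fov"])/2)
    return np.array([[f,0,p["cx"]],[0,f,p["cy"]],[0,0,1.]])
def ray(p,uv):
    n=cv2.undistortPoints(np.array([[uv]],float),K(p),np.array(p["dist"],float))[0,0]
    R=np.array(p["R"]);t=np.array(p["t"])
    return -R.T@t, R.T@np.array([n[0],n[1],1.])
def onz(p,uv,z):
    c,d=ray(p,uv); return c+d*(z-c[2])/d[2]
def proj(p,X):
    R=np.array(p["R"]);t=np.array(p["t"])
    return cv2.projectPoints(np.array(X,float).reshape(-1,3),cv2.Rodrigues(R)[0],t,K(p),np.array(p["dist"],float))[0][:,0]
E
python3 - <<'E'
from h import *
for n in("top","side"):
    p=cams.snapshot(n); cv2.imwrite(f"pics/{n}0.png",p["pixels"][...,::-1])
    print(n,(-np.array(p["R"]).T@np.array(p["t"])).round(3),p["vertical_fov"])
    for th in("block","vial_A","screw_vial","spare_vial","lid_vial_A","marker"):
        for m in cams.masks_of(th,p): print(th,round(m["score"],2),np.round(m["bbox"]),m["mask"].sum())
print(robot.observe())
E
```

```text
top [0.241 0.022 1.49 ] 48.38542944582171
block 0.86 [224. 209. 326. 293.] 2057
block 0.21 [279. 251. 310. 283.] 173
vial_A 0.57 [242. 192. 259. 209.] 179
vial_A 0.48 [268. 241. 285. 258.] 168
spare_vial 0.44 [272. 207. 285. 225.] 201
lid_vial_A 0.48 [244. 189. 256. 203.] 121
marker 0.55 [278. 248. 309. 281.] 198
marker 0.36 [249. 266. 254. 273.] 34
marker 0.17 [273. 242. 285. 250.] 75
side [0.307 1.029 0.66 ] 47.230673191621904
block 0.64 [293. 243. 371. 339.] 2545
vial_A 0.86 [237. 267. 254. 304.] 527
vial_A 0.78 [322. 245. 336. 277.] 245
vial_A 0.61 [336. 264. 355. 283.] 264
screw_vial 0.75 [298. 217. 312. 232.] 171
screw_vial 0.56 [312. 245. 325. 268.] 203
spare_vial 0.6 [276. 238. 294. 284.] 634
lid_vial_A 0.7 [294. 238. 374. 339.] 2685
lid_vial_A 0.48 [239. 272. 254. 278.] 115
marker 0.45 [300. 214. 313. 231.] 182
marker 0.44 [351. 281. 371. 296.] 112
{'time_s': 0.7, 'joint_pos': array([ 1.14999912e+00,  3.19557490e-01,  1.56449042e+00, -2.40693321e-05,
        1.25740809e+00, -2.00227071e-02]), 'joint_vel': array([-0.00052571,  0.00023301,  0.00121162,  0.00104332, -0.00012502,
        0.00087685]), 'tau': array([ 1.87256868e-03, -4.12228274e+01, -2.32197422e+01,  7.28184683e-02,
        3.73885024e-02, -2.57261723e-05]), 'ee_pos': array([0.22435279, 0.52944615, 0.17750411]), 'orientation': array([2.61097899e-05, 1.99045212e-01, 9.79990305e-01, 6.41695772e-05]), 'wrist_force': array([ 0.21201281, -1.01742441,  0.33609395]), 'wrist_torque': array([0.02100884, 0.06819817, 0.04113724]), 'finger_force': 0.0, 'opening': 0.09154235430928423}
```

Run:
```python
import cv2
a=cv2.imread("pics/top0.png"); b=cv2.imread("pics/side0.png")
cv2.imwrite("pics/c_top.png",cv2.resize(a[165:315,190:390],None,fx=4,fy=4,interpolation=2))
cv2.imwrite("pics/c_side.png",cv2.resize(b[200:350,220:420],None,fx=4,fy=4,interpolation=2))
```

```text
(no output)
```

View pics/c_top.png

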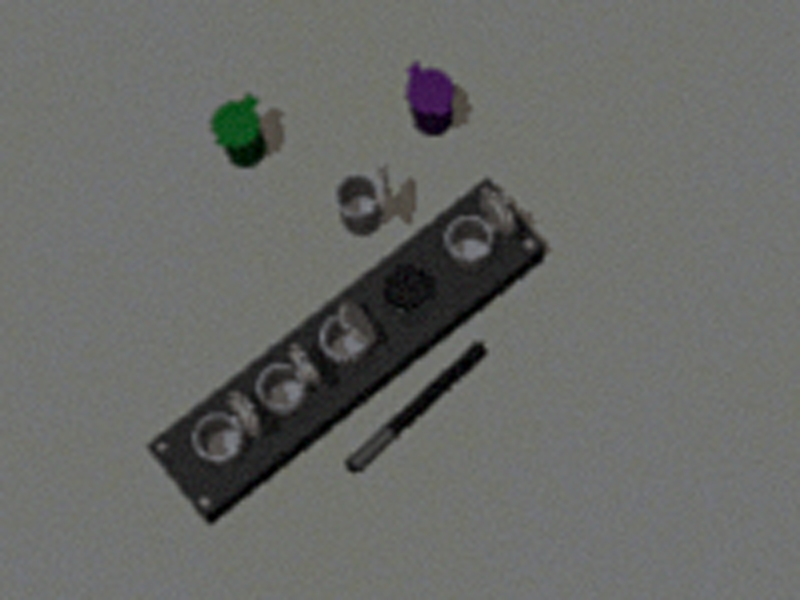

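View pics/c_side.png

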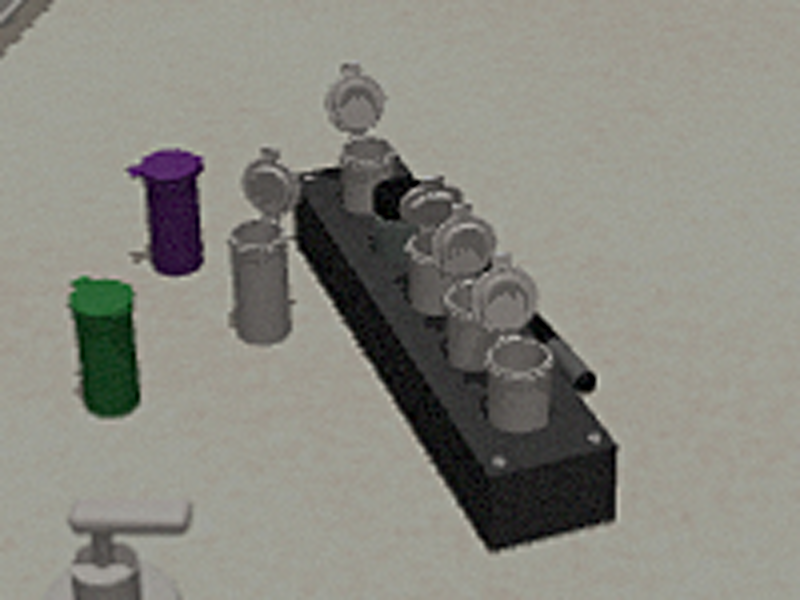

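View pics/side0.png

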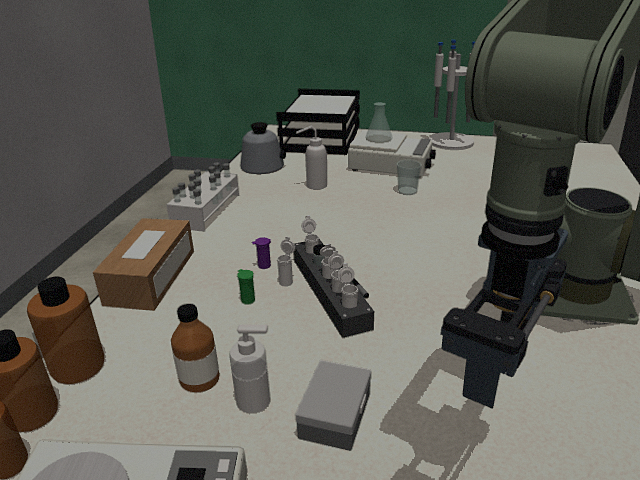

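View pics/top0.png

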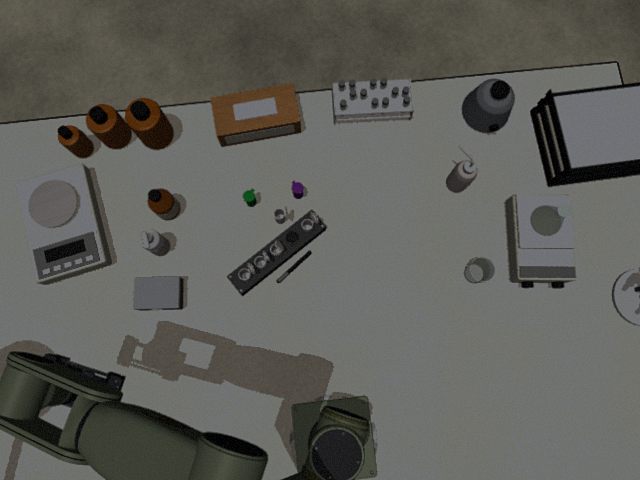

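```bash
cat > fit.py <<'E'
from h import *
from scipy.optimize import least_squares
P={n:cams.snapshot(n) for n in("top","side")}
c=lambda n,u,v:(np.array([u,v])+.5)/4-.5+{"top":(190,165),"side":(220,200)}[n]
# block-frame points (mm), camera, crop pixel
O=[((32,150,45),"top",150,445),((-32,150,45),"top",210,516),((32,-150,45),"top",487,180),
((32,150,45),"side",488,470),((-32,150,45),"side",616,446),((32,150,0),"side",492,550),((-32,150,0),"side",614,517),((32,-150,45),"side",298,178),
((0,108,77),"top",218,437),((0,54,77),"top",282,388),((0,0,77),"top",345,337),((0,-108,77),"top",469,238),((0,-54,80),"top",409,287),((0,108,77),"side",520,357)]
def W(q,X):
    X=np.array(X)/1000; s,k=np.sin(q[2]),np.cos(q[2]); return np.array([q[0]+k*X[0]-s*X[1],q[1]+s*X[0]+k*X[1],X[2]])
f=lambda q:np.concatenate([proj(P[n],W(q,X))[0]-c(n,u,v) for X,n,u,v in O])
x0=onz(P["top"],c("top",345,337),.077)
r=least_squares(f,[x0[0],x0[1],.8],loss="soft_l1")
q=r.x; print("block",q.round(4)); print(f(q).reshape(-1,2).round(1).tolist())
np.save("q.npy",q)
for y in(-108,-54,0,54,108): print(y,W(q,(0,y,80)).round(4))
print("spare",onz(P["top"],c("top",357,190),.062).round(3), onz(P["side"],c("side",262,335),0).round(3))
print("start", W(q,(0,-185,120)).round(4), W(q,(0,150,80)).round(4), robot.observe()["ee_pos"])
E
python3 fit.py
```

```text
block [0.513  0.0977 0.5627]
[[-1.1, -0.9], [-2.0, -0.3], [1.0, -1.0], [1.0, 1.2], [1.1, -0.5], [0.0, 0.4], [0.9, 0.9], [0.4, -1.3], [-0.3, -0.9], [-0.1, -1.1], [0.1, -0.7], [0.6, -0.2], [-0.1, -0.6], [0.7, -0.8]]
-108 [0.5706 0.0064 0.08  ]
-54 [0.5418 0.0521 0.08  ]
0 [0.513  0.0977 0.08  ]
54 [0.4842 0.1434 0.08  ]
108 [0.4554 0.1891 0.08  ]
spare [0.616 0.081 0.062] [0.616 0.087 0.   ]
start [ 0.6117 -0.0588  0.12  ] [0.433  0.2246 0.08  ] [0.22434589 0.52945966 0.17748899]
```

Request:
{"api": "move_arm", "payload": {"series": [{"tz":4,"jaw":1},{"tx":2.4,"ty":-3.7,"az":-0.136,"jaw":1},{"tx":2.4,"ty":-3.7,"az":-0.136,"jaw":1},{"tx":2.4,"ty":-3.7,"az":-0.136,"jaw":1},{"tx":2.4,"ty":-3.7,"az":-0.136,"jaw":1},{"tx":2.4,"ty":-3.7,"az":-0.136,"jaw":1},{"tx":2.4,"ty":-3.7,"az":-0.136,"jaw":1},{"tx":2.4,"ty":-3.7,"az":-0.136,"jaw":1},{"tx":2.4,"ty":-3.7,"az":-0.136,"jaw":1}], "squeeze": 10}}

```text
validation failed for argument at $.se...
```

Request:
{"api": "move_arm", "payload": {"series": [{"tx":2.4,"ty":-3.7,"az":-0.136,"jaw":1},{"tx":2.4,"ty":-3.7,"az":-0.136,"jaw":1},{"tx":2.4,"ty":-3.7,"az":-0.136,"jaw":1},{"tx":2.4,"ty":-3.7,"az":-0.136,"jaw":1},{"tx":2.4,"ty":-3.7,"az":-0.136,"jaw":1},{"tx":2.4,"ty":-3.7,"az":-0.136,"jaw":1},{"tx":2.4,"ty":-3.7,"az":-0.136,"jaw":1},{"tx":2.4,"ty":-3.7,"az":-0.136,"jaw":1},{"jaw":1},{"jaw":1}]}}

```text
validation failed for argument at $.se...
```

Request:
{"api": "move_arm", "payload": {"series": [{"tx":0,"ty":0,"tz":4,"ax":0,"ay":0,"az":0,"jaw":1}], "squeeze": 10}}

```text
time_s: 0.9
ee_pos: [0.2229, 0.526, 0.2126]
orientation: [-0.001, 0.199, 0.98, -0.006]
wrist_force: [1.1, 0.5, -0.0]
opening: 0.0858
finger_force: 0.0
```

Request:
{"api": "move_arm", "payload": {"series": [{"tx":2.4,"ty":-3.7,"tz":0,"ax":0,"ay":0,"az":-0.136,"jaw":1},{"tx":2.4,"ty":-3.7,"tz":0,"ax":0,"ay":0,"az":-0.136,"jaw":1},{"tx":2.4,"ty":-3.7,"tz":0,"ax":0,"ay":0,"az":-0.136,"jaw":1},{"tx":2.4,"ty":-3.7,"tz":0,"ax":0,"ay":0,"az":-0.136,"jaw":1},{"tx":2.4,"ty":-3.7,"tz":0,"ax":0,"ay":0,"az":-0.136,"jaw":1},{"tx":2.4,"ty":-3.7,"tz":0,"ax":0,"ay":0,"az":-0.136,"jaw":1},{"tx":2.4,"ty":-3.7,"tz":0,"ax":0,"ay":0,"az":-0.136,"jaw":1},{"tx":2.4,"ty":-3.7,"tz":0,"ax":0,"ay":0,"az":-0.136,"jaw":1}]}}

```text
time_s: 1.7
ee_pos: [0.4171, 0.2319, 0.2177]
orientation: [0.0, 0.68, 0.734, 0.0]
wrist_force: [-0.1, 1.3, 1.1]
opening: 0.0221
finger_force: 0.0
```

Request:
{"api": "move_arm", "payload": {"series": [{"tx":2.4,"ty":-3.7,"tz":0,"ax":0,"ay":0,"az":-0.136,"jaw":1},{"tx":2.4,"ty":-3.7,"tz":0,"ax":0,"ay":0,"az":-0.136,"jaw":1},{"tx":2.4,"ty":-3.7,"tz":0,"ax":0,"ay":0,"az":-0.136,"jaw":1},{"tx":2.4,"ty":-3.7,"tz":0,"ax":0,"ay":0,"az":-0.136,"jaw":1},{"tx":2.4,"ty":-3.7,"tz":0,"ax":0,"ay":0,"az":-0.136,"jaw":1},{"tx":2.4,"ty":-3.7,"tz":0,"ax":0,"ay":0,"az":-0.136,"jaw":1},{"tx":2.4,"ty":-3.7,"tz":0,"ax":0,"ay":0,"az":-0.136,"jaw":1},{"tx":2.4,"ty":-3.7,"tz":0,"ax":0,"ay":0,"az":-0.136,"jaw":1},{"tx":0,"ty":0,"tz":0,"ax":0,"ay":0,"az":0,"jaw":1},{"tx":0,"ty":0,"tz":0,"ax":0,"ay":0,"az":0,"jaw":1}]}}

```text
time_s: 2.7
ee_pos: [0.6083, -0.0632, 0.2168]
orientation: [-0.0, 0.961, 0.278, -0.001]
wrist_force: [-0.2, 1.0, -0.8]
opening: 0.0006
finger_force: 0.0
```

```bash
cat > st.py <<'E'
from h import *
q=np.load("q.npy")
def rep():
    o=robot.observe(); e=o["ee_pos"]; s,k=np.sin(q[2]),np.cos(q[2]); d=e[:2]-q[:2]
    a=o["orientation"]; ty=np.array([2*(a[1]*a[2]-a[0]*a[3]),1-2*(a[1]**2+a[3]**2)])
    tz=[2*(a[1]*a[3]+a[0]*a[2]),2*(a[2]*a[3]-a[0]*a[1])]
    print("t",o["time_s"],"ee",e.round(4),"blk mm",(1000*np.array([k*d[0]+s*d[1],-s*d[0]+k*d[1]])).round(1),"yaw err",round((np.arctan2(ty[1],ty[0])-q[2]-np.pi/2+np.pi/2)%np.pi-np.pi/2,3),"tilt",np.round(tz,3),"F",o["wrist_force"].round(1),o["joint_pos"].round(2),round(o["opening"],4))
if __name__=="__main__": rep()
E
python3 st.py
```

```text
t 2.7 ee [ 0.6083 -0.0632  0.2168] blk mm [  -5.3 -186.9] yaw err 0.001 tilt [-0.001  0.001] F [-0.2  1.  -0.8] [-0.12  0.36  1.41  0.    1.38  0.88] 0.0006
```

Request:
{"api": "move_arm", "payload": {"series": [{"tx":0.4,"ty":0.3,"tz":-3,"ax":0,"ay":0,"az":0,"jaw":1},{"tx":0,"ty":0,"tz":-3,"ax":0,"ay":0,"az":0,"jaw":1},{"tx":0,"ty":0,"tz":-3,"ax":0,"ay":0,"az":0,"jaw":1},{"tx":0,"ty":0,"tz":-2,"ax":0,"ay":0,"az":0,"jaw":1},{"tx":0,"ty":0,"tz":-1.5,"ax":0,"ay":0,"az":0,"jaw":1},{"tx":0,"ty":0,"tz":0,"ax":0,"ay":0,"az":0,"jaw":1},{"tx":0,"ty":0,"tz":0,"ax":0,"ay":0,"az":0,"jaw":1}]}}

```text
time_s: 3.4
ee_pos: [0.6122, -0.0585, 0.0932]
orientation: [0.0, 0.96, 0.279, 0.0]
wrist_force: [-0.0, 0.6, -0.7]
opening: 0.0006
finger_force: 0.0
```

Run:
```python
from st import *
rep()
p=cams.snapshot("side"); cv2.imwrite("pics/side1.png",p["pixels"][...,::-1])
cv2.imwrite("pics/c1.png",cv2.resize(p["pixels"][180:330,230:430,::-1],None,fx=4,fy=4,interpolation=2))
e=robot.observe()["ee_pos"]; print((proj(p,e)-[230,180])*4)
```

```text
t 3.4 ee [ 0.6122 -0.0585  0.0932] blk mm [   0.6 -185.1] yaw err 0.004 tilt [0. 0.] F [-0.   0.6 -0.7] [-0.11  0.44  1.59  0.    1.1   0.89] 0.0006
[[287.62039441 139.16616219]]
```

View pics/c1.png

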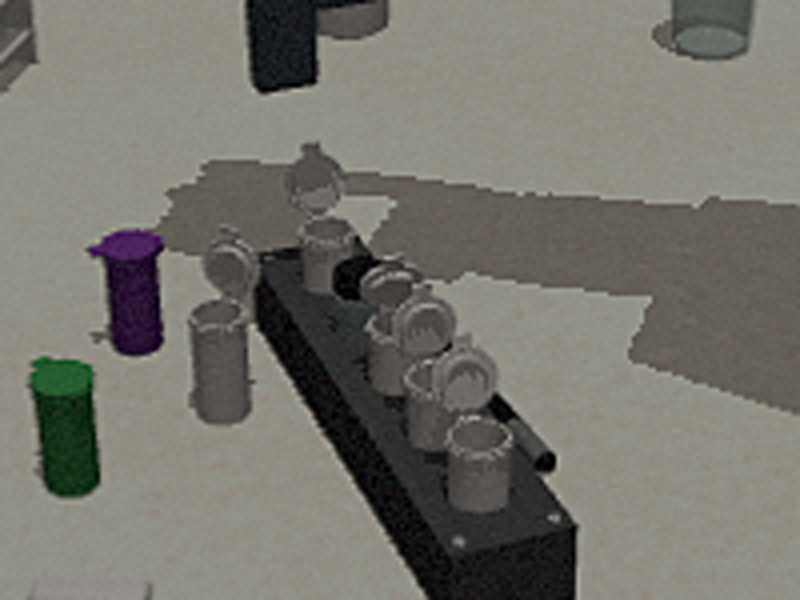

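Run:
```python
from st import *
p=cams.snapshot("side"); t=cams.snapshot("top")
print("dist",p["dist"],t["dist"],p["cx"],p["cy"],t["cx"],t["cy"])
uv=np.array([285,88])/4+[230,180]
print("tip ray at z .093/.12:",onz(p,uv,.0932).round(3),onz(p,uv,.12).round(3))
c,d=ray(p,uv);k=(-.0585-c[1])/d[1];print("at y of tcp",(c+k*d).round(3))
print("start tcp + fingers side",proj(p,[[.224,.529,.1775],[.242,.571,.1775],[.206,.487,.1775]]).round(1))
e=robot.observe()["ee_pos"];print("top tcp",proj(t,e))
q=np.load("q.npy")
def W(X):
    X=np.array(X)/1000; s,k=np.sin(q[2]),np.cos(q[2]); return [q[0]+k*X[0]-s*X[1],q[1]+s*X[0]+k*X[1],X[2]]
B=[W((a*32,b*150,z)) for z in(0,45) for a,b in((1,1),(1,-1),(-1,-1),(-1,1))]
ims=[]
for P,o in((p,(230,180)),(t,(190,165))):
    im=cv2.resize(P["pixels"][o[1]:o[1]+150,o[0]:o[0]+200,::-1],None,fx=3,fy=3,interpolation=2)
    u=lambda X:tuple(((proj(P,X)[0]-o+.5)*3).astype(int).tolist())
    for i in range(4): cv2.line(im,u(B[4+i]),u(B[4+(i+1)%4]),(0,255,255),1); cv2.line(im,u(B[i]),u(B[4+i]),(0,200,0),1)
    for y in(-108,-54,0,54,108): cv2.circle(im,u(W((0,y,77))),2,(0,0,255),-1)
    cv2.circle(im,u(e),3,(255,0,255),-1); ims.append(im)
im=np.vstack(ims); cv2.imwrite("pics/ov.png",cv2.resize(im,None,fx=.66,fy=.66) if im.shape[0]>900 else cv2.resize(np.hstack(ims),(800,300)))
```

```text
dist [-0.11061787  0.          0.          0.          0.        ] [-0.02449731  0.          0.          0.          0.        ] 319.6618167484956 237.5030301093977 315.68609706395415 238.65520364633372
tip ray at z .093/.12: [ 0.632 -0.126  0.093] [ 0.617 -0.072  0.12 ]
at y of tcp [ 0.613 -0.058  0.126]
start tcp + fingers side [[490.8 396.5]
 [475.8 420.9]
 [504.3 374.3]]
top tcp [[329.84486479 204.69023279]]
```

View pics/ov.png

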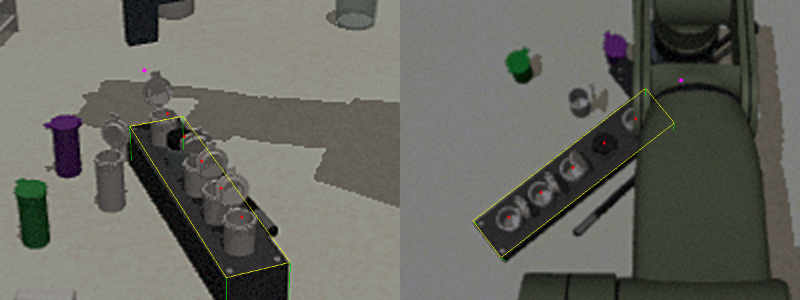

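Request:
{"api": "move_arm", "payload": {"series": [{"tx":0,"ty":0,"tz":-3,"ax":0,"ay":0,"az":0,"jaw":1},{"tx":0,"ty":0,"tz":-3,"ax":0,"ay":0,"az":0,"jaw":1},{"tx":0,"ty":0,"tz":-1.5,"ax":0,"ay":0,"az":0,"jaw":1},{"tx":0,"ty":0,"tz":0,"ax":0,"ay":0,"az":0,"jaw":1}]}}

```text
time_s: 3.95
ee_pos: [0.6109, -0.0593, 0.016]
orientation: [-0.001, 0.96, 0.279, -0.002]
wrist_force: [0.2, 0.5, -1.0]
opening: 0.0006
finger_force: 0.0
```

Run:
```python
from st import *
rep()
p=cams.snapshot("side"); e=robot.observe()["ee_pos"]
im=cv2.resize(p["pixels"][170:270,260:360,::-1],None,fx=5,fy=5,interpolation=2)
for z in(e[2],e[2]+.033,0):
    u=(proj(p,[e[0],e[1],z])[0]-[260,170]+.5)*5; cv2.circle(im,tuple(u.astype(int).tolist()),3,(255,0,255),-1); print(z,u)
cv2.imwrite("pics/c2.png",im)
```

```text
t 3.95 ee [ 0.6109 -0.0593  0.016 ] blk mm [  -1.  -185.1] yaw err 0.002 tilt [-0.004  0.   ] F [ 0.2  0.5 -1. ] [-0.12  0.52  1.68 -0.    0.94  0.89] 0.0006
0.017516563311428382 [219.94004243 369.77365812]
0.050516563311428384 [217.215407   308.47713557]
0 [221.36267778 401.6978964 ]
```

View pics/c2.png

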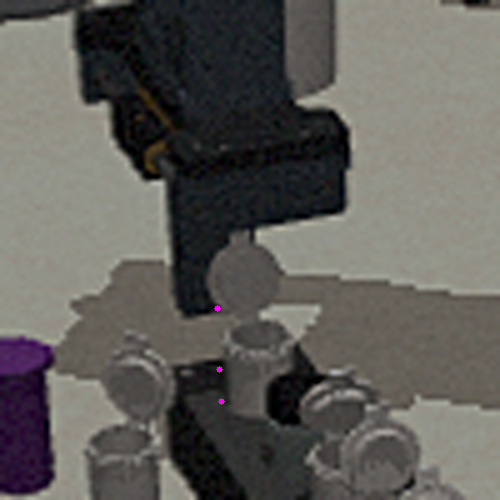

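Request:
{"api": "move_arm", "payload": {"series": [{"tx":0,"ty":0,"tz":-0.8,"ax":0,"ay":0,"az":0,"jaw":1},{"tx":0,"ty":0,"tz":0,"ax":0,"ay":0,"az":0,"jaw":1}]}}

```text
time_s: 4.2
ee_pos: [0.6126, -0.0596, 0.0099]
orientation: [0.0, 0.96, 0.279, 0.0]
wrist_force: [1.5, -0.4, 0.5]
opening: 0.0009
finger_force: 0.0
```

Request:
{"api": "move_arm", "payload": {"series": [{"tx":0,"ty":0,"tz":-0.6,"ax":0,"ay":0,"az":0,"jaw":1},{"tx":0,"ty":0,"tz":-0.3,"ax":0,"ay":0,"az":0,"jaw":1},{"tx":0,"ty":0,"tz":0,"ax":0,"ay":0,"az":0,"jaw":1}]}}

```text
time_s: 4.5
ee_pos: [0.612, -0.0595, 0.0001]
orientation: [-0.0, 0.96, 0.279, -0.0]
wrist_force: [0.3, 0.1, 0.3]
opening: 0.0006
finger_force: 0.0
```

Request:
{"api": "move_arm", "payload": {"series": [{"tx":0,"ty":0,"tz":-0.3,"ax":0,"ay":0,"az":0,"jaw":1},{"tx":0,"ty":0,"tz":-0.3,"ax":0,"ay":0,"az":0,"jaw":1},{"tx":0,"ty":0,"tz":0,"ax":0,"ay":0,"az":0,"jaw":1}]}}

```text
time_s: 4.8
ee_pos: [0.612, -0.0595, -0.006]
orientation: [-0.0, 0.96, 0.279, -0.0]
wrist_force: [0.3, 1.5, -0.1]
opening: 0.0005
finger_force: 0.0
```

Request:
{"api": "move_arm", "payload": {"series": [{"tx":0,"ty":0,"tz":-0.6,"ax":0,"ay":0,"az":0,"jaw":1},{"tx":0,"ty":0,"tz":-0.6,"ax":0,"ay":0,"az":0,"jaw":1},{"tx":0,"ty":0,"tz":0,"ax":0,"ay":0,"az":0,"jaw":1}]}}

```text
time_s: 5.1
ee_pos: [0.6114, -0.0594, -0.0187]
orientation: [-0.0, 0.96, 0.279, -0.001]
wrist_force: [-0.2, -0.0, 0.2]
opening: 0.0004
finger_force: 0.0
```

Request:
{"api": "move_arm", "payload": {"series": [{"tx":0,"ty":0,"tz":-0.3,"ax":0,"ay":0,"az":0,"jaw":1},{"tx":0,"ty":0,"tz":0,"ax":0,"ay":0,"az":0,"jaw":1}]}}

```text
time_s: 5.3
ee_pos: [0.6121, -0.0595, -0.0209]
orientation: [-0.0, 0.96, 0.279, -0.0]
wrist_force: [0.5, -0.2, 0.1]
opening: 0.0003
finger_force: 0.0
```

Request:
{"api": "move_arm", "payload": {"series": [{"tx":0,"ty":0,"tz":-0.3,"ax":0,"ay":0,"az":0,"jaw":1},{"tx":0,"ty":0,"tz":0,"ax":0,"ay":0,"az":0,"jaw":1}]}}

```text
time_s: 5.5
ee_pos: [0.6122, -0.0595, -0.0238]
orientation: [-0.0, 0.96, 0.279, -0.0]
wrist_force: [-0.1, 0.5, 0.4]
opening: 0.0005
finger_force: 0.0
```

Request:
{"api": "move_arm", "payload": {"series": [{"tx":0,"ty":0,"tz":-0.3,"ax":0,"ay":0,"az":0,"jaw":1},{"tx":0,"ty":0,"tz":0,"ax":0,"ay":0,"az":0,"jaw":1}]}}

```text
time_s: 5.7
ee_pos: [0.612, -0.0595, -0.0269]
orientation: [-0.0, 0.96, 0.279, -0.0]
wrist_force: [-0.3, 0.0, 0.3]
opening: 0.0008
finger_force: 0.0
```

Request:
{"api": "move_arm", "payload": {"series": [{"tx":0,"ty":0,"tz":-0.2,"ax":0,"ay":0,"az":0,"jaw":1},{"tx":0,"ty":0,"tz":0,"ax":0,"ay":0,"az":0,"jaw":1}]}}

```text
time_s: 5.9
ee_pos: [0.6121, -0.0596, -0.0288]
orientation: [-0.0, 0.96, 0.279, -0.0]
wrist_force: [0.4, 0.1, 0.6]
opening: 0.0003
finger_force: 0.0
```

Request:
{"api": "move_arm", "payload": {"series": [{"tx":0,"ty":0,"tz":-0.15,"ax":0,"ay":0,"az":0,"jaw":1},{"tx":0,"ty":0,"tz":0,"ax":0,"ay":0,"az":0,"jaw":1}]}}

```text
time_s: 6.1
ee_pos: [0.6122, -0.0595, -0.0302]
orientation: [-0.0, 0.96, 0.279, -0.0]
wrist_force: [0.1, 0.3, 0.0]
opening: 0.0005
finger_force: 0.0
```

Request:
{"api": "move_arm", "payload": {"series": [{"tx":0,"ty":0,"tz":-0.15,"ax":0,"ay":0,"az":0,"jaw":1},{"tx":0,"ty":0,"tz":0,"ax":0,"ay":0,"az":0,"jaw":1}]}}

```text
time_s: 6.3
ee_pos: [0.6122, -0.0595, -0.0317]
orientation: [-0.0, 0.96, 0.279, -0.0]
wrist_force: [0.3, -0.6, -0.9]
opening: 0.0007
finger_force: 0.0
```

Request:
{"api": "move_arm", "payload": {"series": [{"tx":0,"ty":0,"tz":-0.15,"ax":0,"ay":0,"az":0,"jaw":1},{"tx":0,"ty":0,"tz":0,"ax":0,"ay":0,"az":0,"jaw":1}]}}

```text
time_s: 6.5
ee_pos: [0.613, -0.0598, -0.0325]
orientation: [0.0, 0.96, 0.279, 0.001]
wrist_force: [-0.4, -1.5, 3.4]
opening: 0.0003
finger_force: 0.0
```

Request:
{"api": "move_arm", "payload": {"series": [{"tx":0,"ty":0,"tz":-0.1,"ax":0,"ay":0,"az":0,"jaw":1},{"tx":0,"ty":0,"tz":0,"ax":0,"ay":0,"az":0,"jaw":1}]}}

```text
time_s: 6.7
ee_pos: [0.6136, -0.06, -0.0329]
orientation: [0.001, 0.96, 0.279, 0.001]
wrist_force: [-0.5, -2.1, 5.8]
opening: 0.0003
finger_force: 0.0
```

Run:
```python
from st import *
rep()
p=cams.snapshot("side")
b=np.array([np.cos(q[2]),np.sin(q[2])]);y=np.array([-b[1],b[0]])
e=np.array([.6109,-.0593])
for uv in([345,210],[255,230],[350,165]):
    uv=np.array(uv)/5-.5+[260,170]; c,d=ray(p,uv)
    # intersect with vertical plane at +s mm along block y
    for s in(.0135,.03,.05,.089):
        n=y; P0=e+y*s; k=((P0-c[:2])@n)/(d[:2]@n); X=c+k*d; print(uv,s,"lat",round((X[:2]-e)@b,3),"z above true tip",round(X[2]-.0495,3))
```

```text
t 6.7 ee [ 0.6136 -0.06   -0.0329] blk mm [   0.9 -187.1] yaw err 0.002 tilt [ 0.003 -0.001] F [-0.5 -2.1  5.8] [-0.12  0.58  1.73 -0.    0.84  0.89] 0.0003
[328.5 211.5] 0.0135 lat -0.058 z above true tip 0.048
[328.5 211.5] 0.03 lat -0.052 z above true tip 0.057
[328.5 211.5] 0.05 lat -0.045 z above true tip 0.067
[328.5 211.5] 0.089 lat -0.031 z above true tip 0.088
[310.5 215.5] 0.0135 lat -0.014 z above true tip 0.046
[310.5 215.5] 0.03 lat -0.009 z above true tip 0.055
[310.5 215.5] 0.05 lat -0.003 z above true tip 0.065
[310.5 215.5] 0.089 lat 0.009 z above true tip 0.086
[329.5 202.5] 0.0135 lat -0.061 z above true tip 0.07
[329.5 202.5] 0.03 lat -0.055 z above true tip 0.079
[329.5 202.5] 0.05 lat -0.048 z above true tip 0.089
[329.5 202.5] 0.089 lat -0.034 z above true tip 0.108
```

Request:
{"api": "move_arm", "payload": {"series": [{"tx":0,"ty":0,"tz":3,"ax":0,"ay":0,"az":0,"jaw":1},{"tx":0,"ty":0,"tz":3,"ax":0,"ay":0,"az":0,"jaw":1},{"tx":0,"ty":0,"tz":3.4,"ax":0,"ay":0,"az":0,"jaw":1},{"tx":0,"ty":0,"tz":0,"ax":0,"ay":0,"az":0,"jaw":1},{"tx":-0.8,"ty":1.27,"tz":0,"ax":0,"ay":0,"az":0,"jaw":1},{"tx":-0.8,"ty":1.27,"tz":0,"ax":0,"ay":0,"az":0,"jaw":1},{"tx":-0.8,"ty":1.27,"tz":0,"ax":0,"ay":0,"az":0,"jaw":1},{"tx":-0.53,"ty":0.85,"tz":0,"ax":0,"ay":0,"az":0,"jaw":1},{"tx":-0.53,"ty":0.85,"tz":0,"ax":0,"ay":0,"az":0,"jaw":1},{"tx":-0.53,"ty":0.85,"tz":0,"ax":0,"ay":0,"az":0,"jaw":1},{"tx":0,"ty":0,"tz":0,"ax":0,"ay":0,"az":0,"jaw":1}]}}

```text
time_s: 7.85
ee_pos: [0.5715, 0.0053, 0.0599]
orientation: [-0.0, 0.96, 0.279, -0.0]
wrist_force: [0.7, 0.8, 0.5]
opening: 0.0006
finger_force: 0.0
```

Run:
```python
from st import *
rep()
p=cams.snapshot("side")
cv2.imwrite("pics/c3.png",cv2.resize(p["pixels"][190:310,260:400,::-1],None,fx=4,fy=4,interpolation=2))
```

```text
t 7.85 ee [0.5715 0.0053 0.0599] blk mm [   0.2 -109.4] yaw err 0.003 tilt [-0.001  0.   ] F [0.7 0.8 0.5] [-0.01  0.41  1.74  0.    0.99  0.99] 0.0006
```

View pics/c3.png

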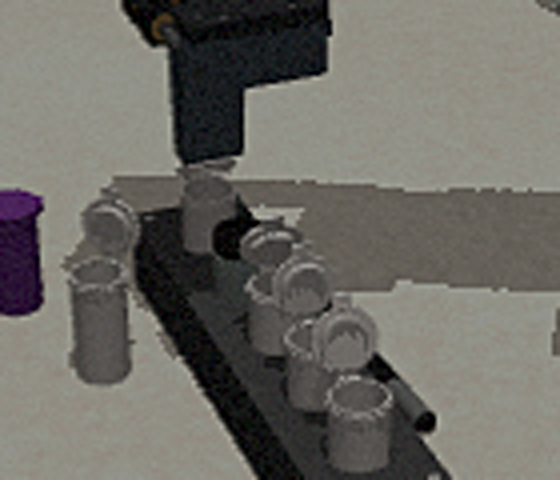

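Request:
{"api": "move_arm", "payload": {"series": [{"tx":-0.64,"ty":1.015,"tz":0,"ax":0,"ay":0,"az":0,"jaw":1},{"tx":-0.64,"ty":1.015,"tz":0,"ax":0,"ay":0,"az":0,"jaw":1},{"tx":-0.64,"ty":1.015,"tz":0,"ax":0,"ay":0,"az":0,"jaw":1},{"tx":-0.64,"ty":1.015,"tz":0,"ax":0,"ay":0,"az":0,"jaw":1},{"tx":-0.64,"ty":1.015,"tz":0,"ax":0,"ay":0,"az":0,"jaw":1},{"tx":-0.64,"ty":1.015,"tz":0,"ax":0,"ay":0,"az":0,"jaw":1},{"tx":-0.64,"ty":1.015,"tz":0,"ax":0,"ay":0,"az":0,"jaw":1},{"tx":-0.64,"ty":1.015,"tz":0,"ax":0,"ay":0,"az":0,"jaw":1},{"tx":-0.64,"ty":1.015,"tz":0,"ax":0,"ay":0,"az":0,"jaw":1},{"tx":-0.64,"ty":1.015,"tz":0,"ax":0,"ay":0,"az":0,"jaw":1},{"tx":-0.64,"ty":1.015,"tz":0,"ax":0,"ay":0,"az":0,"jaw":1}]}}

```text
time_s: 9.0
ee_pos: [0.5015, 0.1165, 0.06]
orientation: [0.0, 0.96, 0.279, -0.0]
wrist_force: [-0.2, -0.2, 0.7]
opening: 0.0003
finger_force: 0.2
```

Request:
{"api": "move_arm", "payload": {"series": [{"tx":-0.64,"ty":1.015,"tz":0,"ax":0,"ay":0,"az":0,"jaw":1},{"tx":-0.64,"ty":1.015,"tz":0,"ax":0,"ay":0,"az":0,"jaw":1},{"tx":-0.64,"ty":1.015,"tz":0,"ax":0,"ay":0,"az":0,"jaw":1},{"tx":-0.64,"ty":1.015,"tz":0,"ax":0,"ay":0,"az":0,"jaw":1},{"tx":-0.64,"ty":1.015,"tz":0,"ax":0,"ay":0,"az":0,"jaw":1},{"tx":-0.64,"ty":1.015,"tz":0,"ax":0,"ay":0,"az":0,"jaw":1},{"tx":-0.64,"ty":1.015,"tz":0,"ax":0,"ay":0,"az":0,"jaw":1},{"tx":-0.64,"ty":1.015,"tz":0,"ax":0,"ay":0,"az":0,"jaw":1},{"tx":0,"ty":0,"tz":0,"ax":0,"ay":0,"az":0,"jaw":1}]}}

```text
time_s: 9.9
ee_pos: [0.4497, 0.1981, 0.0599]
orientation: [-0.0, 0.96, 0.279, -0.0]
wrist_force: [0.6, 0.8, 0.4]
opening: 0.0009
finger_force: 0.1
```

```bash
python3 st.py
```

```text
t 9.9 ee [0.4497 0.1981 0.0599] blk mm [  0.  118.6] yaw err 0.004 tilt [-0.001  0.   ] F [0.6 0.8 0.4] [0.39 0.3  1.92 0.   0.92 1.4 ] 0.0009
```

Request:
{"api": "move_arm", "payload": {"series": [{"tx":0,"ty":0,"tz":-0.6,"ax":0,"ay":0,"az":0,"jaw":1},{"tx":0,"ty":0,"tz":-0.5,"ax":0,"ay":0,"az":0,"jaw":1},{"tx":0,"ty":0,"tz":-0.15,"ax":0,"ay":0,"az":0,"jaw":1},{"tx":0,"ty":0,"tz":-0.1,"ax":0,"ay":0,"az":0,"jaw":1},{"tx":0,"ty":0,"tz":0,"ax":0,"ay":0,"az":0,"jaw":1}]}}

```text
time_s: 10.4
ee_pos: [0.4508, 0.1966, 0.0462]
orientation: [0.0, 0.96, 0.278, -0.0]
wrist_force: [-0.6, -0.8, -1.4]
opening: 0.0006
finger_force: 0.0
```

Request:
{"api": "move_arm", "payload": {"series": [{"tx":0,"ty":0,"tz":-0.15,"ax":0,"ay":0,"az":0,"jaw":1},{"tx":0,"ty":0,"tz":0,"ax":0,"ay":0,"az":0,"jaw":1}]}}

```text
time_s: 10.6
ee_pos: [0.4509, 0.1968, 0.0449]
orientation: [0.0, 0.96, 0.279, -0.0]
wrist_force: [-0.3, -0.2, -0.4]
opening: 0.0005
finger_force: 0.0
```

Run:
```python
from st import *
rep()
p=cams.snapshot("side")
cv2.imwrite("pics/c4.png",cv2.resize(p["pixels"][200:340,280:420,::-1],None,fx=4,fy=4,interpolation=2))
```

```text
t 10.6 ee [0.4509 0.1968 0.0449] blk mm [  0.3 116.9] yaw err 0.002 tilt [ 0. -0.] F [-0.3 -0.2 -0.4] [ 0.39  0.32  1.94 -0.    0.88  1.39] 0.0005
```

View pics/c4.png

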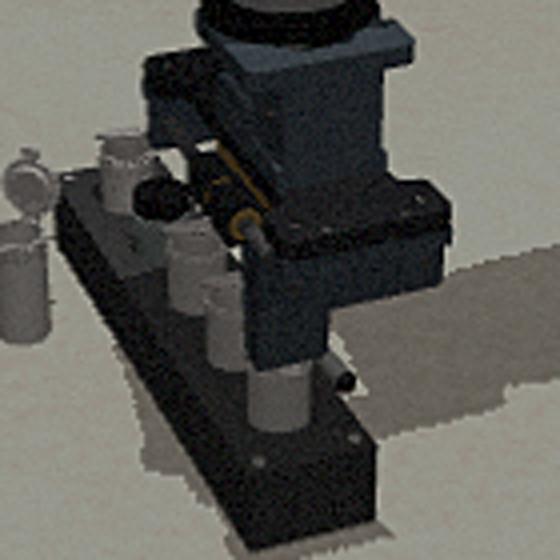

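Request:
{"api": "move_arm", "payload": {"series": [{"tx":0,"ty":0,"tz":-0.12,"ax":0,"ay":0,"az":0,"jaw":1},{"tx":0,"ty":0,"tz":0,"ax":0,"ay":0,"az":0,"jaw":1}]}}

```text
time_s: 10.85
ee_pos: [0.4509, 0.1969, 0.0438]
orientation: [0.0, 0.96, 0.279, 0.0]
wrist_force: [-0.4, -0.2, 0.9]
opening: 0.0004
finger_force: 0.0
```

Request:
{"api": "move_arm", "payload": {"series": [{"tx":0,"ty":0,"tz":-0.12,"ax":0,"ay":0,"az":0,"jaw":1},{"tx":0,"ty":0,"tz":0,"ax":0,"ay":0,"az":0,"jaw":1}]}}

```text
time_s: 11.05
ee_pos: [0.4511, 0.1971, 0.0436]
orientation: [-0.0, 0.96, 0.279, 0.0]
wrist_force: [-2.4, 0.7, 7.9]
opening: 0.0007
finger_force: 4.1
```

Request:
{"api": "move_arm", "payload": {"series": [{"tx":0,"ty":0,"tz":-0.12,"ax":0,"ay":0,"az":0,"jaw":1},{"tx":0,"ty":0,"tz":0,"ax":0,"ay":0,"az":0,"jaw":1}]}}

```text
time_s: 11.25
ee_pos: [0.4512, 0.1972, 0.0435]
orientation: [-0.0, 0.96, 0.279, 0.001]
wrist_force: [-4.5, -0.4, 16.5]
opening: 0.0
finger_force: 7.9
```

Request:
{"api": "move_arm", "payload": {"series": [{"tx":0,"ty":0,"tz":2,"ax":0,"ay":0,"az":0,"jaw":1},{"tx":0,"ty":0,"tz":2,"ax":0,"ay":0,"az":0,"jaw":1},{"tx":1.5,"ty":-2.3,"tz":0,"ax":0,"ay":0,"az":0,"jaw":1},{"tx":1.5,"ty":-2.3,"tz":0,"ax":0,"ay":0,"az":0,"jaw":1},{"tx":0,"ty":0,"tz":0,"ax":0,"ay":0,"az":0,"jaw":1},{"tx":0,"ty":0,"tz":-2,"ax":0,"ay":0,"az":0,"jaw":1},{"tx":0,"ty":0,"tz":-0.7,"ax":0,"ay":0,"az":0,"jaw":1},{"tx":0,"ty":0,"tz":-0.5,"ax":0,"ay":0,"az":0,"jaw":1},{"tx":0,"ty":0,"tz":-0.3,"ax":0,"ay":0,"az":0,"jaw":1},{"tx":0,"ty":0,"tz":0,"ax":0,"ay":0,"az":0,"jaw":1}]}}

```text
time_s: 12.25
ee_pos: [0.4806, 0.1511, 0.0462]
orientation: [0.0, 0.96, 0.279, -0.0]
wrist_force: [-0.8, -0.6, -0.7]
opening: 0.0001
finger_force: 0.0
```

```bash
python3 st.py
```

```text
t 12.25 ee [0.4806 0.1511 0.0462] blk mm [ 1.1 62.4] yaw err 0.003 tilt [-0. -0.] F [-0.8 -0.6 -0.7] [ 0.28  0.33  1.91 -0.    0.89  1.29] 0.0001
```

Request:
{"api": "move_arm", "payload": {"series": [{"tx":0,"ty":0,"tz":-0.15,"ax":0,"ay":0,"az":0,"jaw":1},{"tx":0,"ty":0,"tz":-0.1,"ax":0,"ay":0,"az":0,"jaw":1},{"tx":0,"ty":0,"tz":0,"ax":0,"ay":0,"az":0,"jaw":1}]}}

```text
time_s: 12.55
ee_pos: [0.481, 0.151, 0.044]
orientation: [0.0, 0.96, 0.279, 0.0]
wrist_force: [0.5, -0.3, 0.5]
opening: 0.0002
finger_force: 0.0
```

Request:
{"api": "move_arm", "payload": {"series": [{"tx":0,"ty":0,"tz":-0.12,"ax":0,"ay":0,"az":0,"jaw":1},{"tx":0,"ty":0,"tz":0,"ax":0,"ay":0,"az":0,"jaw":1}]}}

```text
time_s: 12.75
ee_pos: [0.4812, 0.1511, 0.0437]
orientation: [-0.0, 0.96, 0.279, 0.001]
wrist_force: [-2.1, 0.3, 6.9]
opening: 0.0005
finger_force: 3.3
```

Request:
{"api": "move_arm", "payload": {"series": [{"tx":0,"ty":0,"tz":-0.1,"ax":0,"ay":0,"az":0,"jaw":1},{"tx":0,"ty":0,"tz":0,"ax":0,"ay":0,"az":0,"jaw":1}]}}

```text
time_s: 12.95
ee_pos: [0.4813, 0.1512, 0.0435]
orientation: [-0.0, 0.96, 0.279, 0.001]
wrist_force: [-3.5, 0.3, 12.7]
opening: 0.0005
finger_force: 6.4
```

Request:
{"api": "move_arm", "payload": {"series": [{"tx":0,"ty":0,"tz":2,"ax":0,"ay":0,"az":0,"jaw":1},{"tx":0,"ty":0,"tz":2,"ax":0,"ay":0,"az":0,"jaw":1},{"tx":1.4,"ty":-2.3,"tz":0,"ax":0,"ay":0,"az":0,"jaw":1},{"tx":1.4,"ty":-2.3,"tz":0,"ax":0,"ay":0,"az":0,"jaw":1},{"tx":0,"ty":0,"tz":0,"ax":0,"ay":0,"az":0,"jaw":1},{"tx":0,"ty":0,"tz":-2,"ax":0,"ay":0,"az":0,"jaw":1},{"tx":0,"ty":0,"tz":-0.7,"ax":0,"ay":0,"az":0,"jaw":1},{"tx":0,"ty":0,"tz":-0.5,"ax":0,"ay":0,"az":0,"jaw":1},{"tx":0,"ty":0,"tz":-0.3,"ax":0,"ay":0,"az":0,"jaw":1},{"tx":0,"ty":0,"tz":-0.2,"ax":0,"ay":0,"az":0,"jaw":1},{"tx":0,"ty":0,"tz":0,"ax":0,"ay":0,"az":0,"jaw":1}]}}

```text
time_s: 14.05
ee_pos: [0.5088, 0.1051, 0.0447]
orientation: [0.0, 0.96, 0.279, 0.0]
wrist_force: [-0.8, 0.8, -0.2]
opening: 0.0004
finger_force: 0.0
```

```bash
python3 st.py
```

```text
t 14.05 ee [0.5088 0.1051 0.0447] blk mm [0.4 8.4] yaw err 0.003 tilt [ 0. -0.] F [-0.8  0.8 -0.2] [ 0.18  0.36  1.88 -0.    0.9   1.19] 0.0004
```

Request:
{"api": "move_arm", "payload": {"series": [{"tx":0,"ty":0,"tz":-0.15,"ax":0,"ay":0,"az":0,"jaw":1},{"tx":0,"ty":0,"tz":-0.05,"ax":0,"ay":0,"az":0,"jaw":1},{"tx":0,"ty":0,"tz":0,"ax":0,"ay":0,"az":0,"jaw":1}]}}

```text
time_s: 14.35
ee_pos: [0.5094, 0.1051, 0.0437]
orientation: [0.0, 0.96, 0.279, 0.001]
wrist_force: [-1.1, -0.1, 5.9]
opening: 0.0003
finger_force: 2.6
```

Request:
{"api": "move_arm", "payload": {"series": [{"tx":0,"ty":0,"tz":-0.08,"ax":0,"ay":0,"az":0,"jaw":1},{"tx":0,"ty":0,"tz":0,"ax":0,"ay":0,"az":0,"jaw":1}]}}

```text
time_s: 14.55
ee_pos: [0.5095, 0.1051, 0.0436]
orientation: [0.0, 0.96, 0.279, 0.001]
wrist_force: [-1.7, -0.6, 9.9]
opening: 0.0002
finger_force: 5.0
```

Request:
{"api": "move_arm", "payload": {"series": [{"tx":0,"ty":0,"tz":2,"ax":0,"ay":0,"az":0,"jaw":1},{"tx":0,"ty":0,"tz":2,"ax":0,"ay":0,"az":0,"jaw":1},{"tx":1.9,"ty":-3.05,"tz":0,"ax":0,"ay":0,"az":0,"jaw":1},{"tx":1.9,"ty":-3.05,"tz":0,"ax":0,"ay":0,"az":0,"jaw":1},{"tx":1.9,"ty":-3.05,"tz":0,"ax":0,"ay":0,"az":0,"jaw":1},{"tx":0,"ty":0,"tz":0,"ax":0,"ay":0,"az":0,"jaw":1},{"tx":0,"ty":0,"tz":-2,"ax":0,"ay":0,"az":0,"jaw":1},{"tx":0,"ty":0,"tz":-0.7,"ax":0,"ay":0,"az":0,"jaw":1},{"tx":0,"ty":0,"tz":-0.5,"ax":0,"ay":0,"az":0,"jaw":1},{"tx":0,"ty":0,"tz":-0.3,"ax":0,"ay":0,"az":0,"jaw":1},{"tx":0,"ty":0,"tz":-0.2,"ax":0,"ay":0,"az":0,"jaw":1},{"tx":0,"ty":0,"tz":0,"ax":0,"ay":0,"az":0,"jaw":1}]}}

```text
time_s: 15.75
ee_pos: [0.5659, 0.0136, 0.045]
orientation: [0.0, 0.96, 0.279, 0.0]
wrist_force: [-0.9, -0.5, -0.2]
opening: 0.0009
finger_force: 0.0
```

```bash
python3 st.py
```

```text
t 15.75 ee [0.5659 0.0136 0.045 ] blk mm [ -0.1 -99.3] yaw err 0.003 tilt [ 0. -0.] F [-0.9 -0.5 -0.2] [ 0.    0.42  1.77 -0.    0.95  1.01] 0.0009
```

Request:
{"api": "move_arm", "payload": {"series": [{"tx":0,"ty":0,"tz":-0.15,"ax":0,"ay":0,"az":0,"jaw":1},{"tx":0,"ty":0,"tz":-0.05,"ax":0,"ay":0,"az":0,"jaw":1},{"tx":0,"ty":0,"tz":0,"ax":0,"ay":0,"az":0,"jaw":1}]}}

```text
time_s: 16.05
ee_pos: [0.5662, 0.0136, 0.0437]
orientation: [0.0, 0.96, 0.279, 0.001]
wrist_force: [-1.2, 0.6, 5.3]
opening: 0.0004
finger_force: 2.4
```

Request:
{"api": "move_arm", "payload": {"series": [{"tx":0,"ty":0,"tz":-0.1,"ax":0,"ay":0,"az":0,"jaw":1},{"tx":0,"ty":0,"tz":0,"ax":0,"ay":0,"az":0,"jaw":1}]}}

```text
time_s: 16.25
ee_pos: [0.5664, 0.0136, 0.0436]
orientation: [0.0, 0.96, 0.279, 0.001]
wrist_force: [-2.2, 1.5, 11.2]
opening: 0.0004
finger_force: 5.3
```

Request:
{"api": "move_arm", "payload": {"series": [{"tx":0,"ty":0,"tz":2,"ax":0,"ay":0,"az":0,"jaw":1},{"tx":0,"ty":0,"tz":4.5,"ax":0,"ay":0,"az":0,"jaw":1},{"tx":0,"ty":0,"tz":4.5,"ax":0,"ay":0,"az":0,"jaw":1},{"tx":0,"ty":0,"tz":4.5,"ax":0,"ay":0,"az":0,"jaw":1},{"tx":-2.7,"ty":4,"tz":0,"ax":0,"ay":0,"az":0,"jaw":1},{"tx":-2.7,"ty":4,"tz":0,"ax":0,"ay":0,"az":0,"jaw":1},{"tx":-2.7,"ty":4,"tz":0,"ax":0,"ay":0,"az":0,"jaw":1},{"tx":-2.7,"ty":4,"tz":0,"ax":0,"ay":0,"az":0,"jaw":1},{"tx":-2.7,"ty":4,"tz":0,"ax":0,"ay":0,"az":0,"jaw":1},{"tx":-2.7,"ty":4,"tz":0,"ax":0,"ay":0,"az":0,"jaw":1},{"tx":-2.7,"ty":4,"tz":0,"ax":0,"ay":0,"az":0,"jaw":1},{"tx":-2.7,"ty":4,"tz":0,"ax":0,"ay":0,"az":0,"jaw":1}]}}

```text
time_s: 17.45
ee_pos: [0.3487, 0.3347, 0.197]
orientation: [0.0, 0.96, 0.279, 0.0]
wrist_force: [0.8, 1.5, 0.7]
opening: 0.0005
finger_force: 0.0
```

Request:
{"api": "move_arm", "payload": {"series": [{"tx":-2.7,"ty":4,"tz":0,"ax":0,"ay":0,"az":0,"jaw":1},{"tx":-2.7,"ty":4,"tz":0,"ax":0,"ay":0,"az":0,"jaw":1},{"tx":-2.7,"ty":4,"tz":0,"ax":0,"ay":0,"az":0,"jaw":1},{"tx":0,"ty":0,"tz":0,"ax":0,"ay":0,"az":0,"jaw":1},{"tx":0,"ty":0,"tz":0,"ax":0,"ay":0,"az":0,"jaw":1},{"tx":0,"ty":0,"tz":0,"ax":0,"ay":0,"az":0,"jaw":1}]}}

```text
time_s: 18.05
ee_pos: [0.2694, 0.4525, 0.1967]
orientation: [0.0, 0.96, 0.278, -0.0]
wrist_force: [-0.5, 0.2, -0.1]
opening: 0.0006
finger_force: 0.0
```

Run:
```python
from st import *
rep()
p=cams.snapshot("side"); t=cams.snapshot("top")
def W(X):
    X=np.array(X)/1000; s,k=np.sin(q[2]),np.cos(q[2]); return [q[0]+k*X[0]-s*X[1],q[1]+s*X[0]+k*X[1],X[2]]
a=cv2.resize(p["pixels"][210:330,270:380,::-1],None,fx=5,fy=5,interpolation=2)
b=cv2.resize(t["pixels"][190:310,210:350,::-1],(400,343),interpolation=2)
for y in(-108,-54,0,54,108):
    for z,c in((80,(0,0,255)),):
        u=(proj(p,W((0,y+17,z)))[0]-[270,210]+.5)*5; cv2.circle(a,tuple(u.astype(int).tolist()),1,c,-1)
cv=np.zeros((600,800,3),np.uint8); a=a[:600,:550]; cv[:600,:550]=a; bb=cv2.resize(b,(250,214)); cv[:214,550:]=bb
cv2.imwrite("pics/fin.png",cv)
```

```text
t 18.05 ee [0.2694 0.4525 0.1967] blk mm [-16.9 430. ] yaw err 0.001 tilt [ 0.    -0.001] F [-0.5  0.2 -0.1] [ 1.01  0.23  1.64 -0.    1.27  2.02] 0.0006
```

View pics/fin.png

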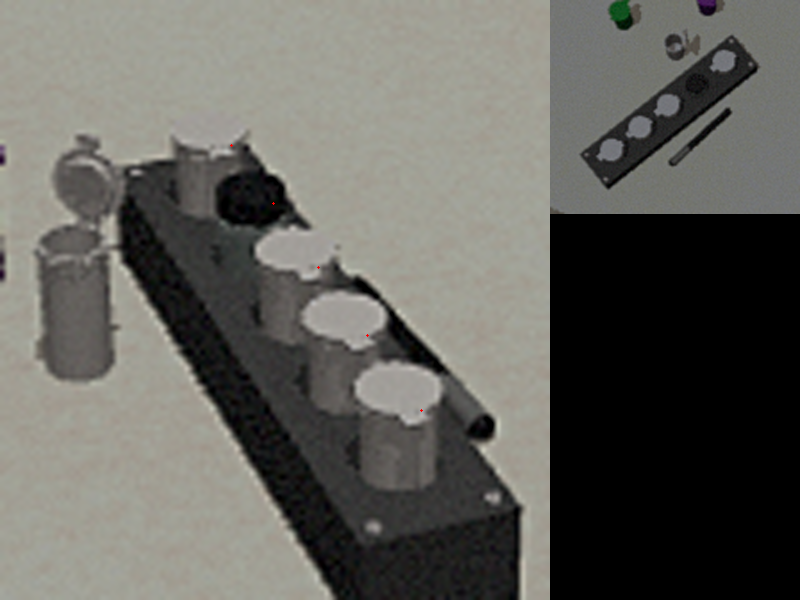

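The picture shows all four lids lying flat, at crop pixels (207,135), (297,250), (343,318) and (398,388). The spare vial (80,240) is still open, and the screw vial and marker haven't moved.

```bash
python3 -c "
from cell import workorder
print(workorder.hand_in())"
```

```text
the job is handed in; nothing more can be done
None
```

I folded all four lids shut and handed the job in at about 18 s. The last picture shows them flat, with the spare vial still open and nothing else near the block moved; the hand-in returned no verdict.

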